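# Wind back the blade guard and discard the worn blades

### The job

Wind the mesh guard fully open with the crank, holding it by its loose orange sleeve whenever it turns. Then pull the two worn red-headed blades out of their spring clips and leave them at rest in the grey scrap tray; the green blades stay in their clips, and the bottle, glue can, tape roll and screwdriver stay where they are.

Things in the scene. Friction and masses are not known exactly. Their poses are not given: they have to be found in the camera images.
- station: Fixed blue blade station. Origin on the table; x runs back from the robot, y to the left along the clip strip, z up. Base plate x -43..43, y -178..188 mm. A blue gearbox block (80 x 80 mm, top at z 60 mm) carries the crank at x 0, y -125. Two guard rails at y 3 and 185 reach back to x 130 mm, top at z 36 mm.
- strip_mid (a point): Middle of the steel clip strip's top face, 48 mm above the table, at station x 0, y 94 mm. Strip: x +-15, y +-75 mm from here. Four clips at 36 mm pitch: y -54, -18, 18, 54 mm from here. In each, two sprung jaws close over a blade's bulge: pulled straight up it lets go at about 10 to 15 N and must rise 32 mm to be clear.
- crank (a joint): Crank angle, rad: 0 guard shut, 9.0 guard fully open (end stop); grows turning clockwise seen from above, geared 10 mm of guard per rad. Starts anywhere from 0 to 2.5. Friction about 0.2 N m, stays where it is left. At 9.0 the arm points to the station's -x.
- guard (a joint): How far the yellow-framed mesh guard has slid back along the station's +x, m: 0 shut over the blades, 0.09 fully open. Driven by the crank only. Shut, it covers x -31..31, y 1..187 mm of the station, mesh top at z 101 mm; its side plates run at y 3 and 185 mm.
- sleeve: The crank's orange grip sleeve: upright, 24 mm in diameter, 52 mm tall, 50 mm from the crank axis, spinning freely on its pin. Origin: centre of its lower end, 78 mm above the table; z up, it reaches to 130 mm. The crank arm below it tops out at 75 mm.
- crank_axis (a point): Point on the upright crank axis, 105 mm above the table (level with the sleeve's middle). The hub below it tops out at 77 mm.
- worn_a: Blade insert, upright in its clip (z up), 35 g: red head 22 (x) x 16 (y) x 36 mm tall, below it a steel tang 4 x 12 mm ending in a 10 mm thick rounded bulge, lowest point 30 mm below the origin. Origin: centre of the head's underside, 48 mm above the table in the clip; axes then as the station's. Worn: red head. It stands in one of the four clips, any order.
- worn_b: Blade insert, upright in its clip (z up), 35 g: red head 22 (x) x 16 (y) x 36 mm tall, below it a steel tang 4 x 12 mm ending in a 10 mm thick rounded bulge, lowest point 30 mm below the origin. Origin: centre of the head's underside, 48 mm above the table in the clip; axes then as the station's. Worn: red head. It stands in one of the four clips, any order.
- good_a: Blade insert, upright in its clip (z up), 35 g: green head 22 (x) x 16 (y) x 36 mm tall, below it a steel tang 4 x 12 mm ending in a 10 mm thick rounded bulge, lowest point 30 mm below the origin. Origin: centre of the head's underside, 48 mm above the table in the clip; axes then as the station's. Good: green head, stays in its clip.
- good_b: Blade insert, upright in its clip (z up), 35 g: green head 22 (x) x 16 (y) x 36 mm tall, below it a steel tang 4 x 12 mm ending in a 10 mm thick rounded bulge, lowest point 30 mm below the origin. Origin: centre of the head's underside, 48 mm above the table in the clip; axes then as the station's. Good: green head, stays in its clip.
- tray: Fixed grey open scrap tray, outside 110 (x) x 140 (y) x 40 mm tall, walls 4 mm, floor about 5 mm. Origin: centre of its underside, on the table. Stands right or left of the station, turned up to 0.4 rad.
- bottle: Standing glass-clear bottle with a red cap, 56 mm in diameter, 170 mm tall, on the other side of the station from the tray. Origin: centre of its underside. Bystander.
- glue_can: Closed can with a yellow label, 56 mm in diameter, 105 mm tall, standing in front of the gap between crank and clip strip. Origin: centre of its underside. Bystander.
- tape: Black roll of tape lying flat, 70 mm in diameter, 19 mm tall, in front of the clip strip. Origin: centre of its underside. Bystander.
- screwdriver: Screwdriver with yellow handle, lying on the table, 180 mm long along its x, about 30 mm high. Origin: under its middle. Bystander.

How it is judged:
By the outcome, as a careful person would: the job done as asked, in the order asked, and still so for the second after the job is handed in, with the robot touching nothing.
It also fails if it takes over 67 s, if anything falls off the work surface, if the arm or the gripper's body presses on something with over 40 N, if the wrist force passes 120 N, or if a joint passes its speed limit or range.

### The arm

A 6-joint arm with a two-finger parallel gripper is mounted at the origin on the work surface. World frame = base frame: x ahead of the robot, y to its left, z up, the work surface at z = 0. Lengths are in mm, angles in rad, forces in N, time in s.
With the tool pointing down it reaches from about 400 to 925 mm from the base axis. Payload 12.5 kg.
Tool frame: the origin (TCP) lies at the centre of the arm's flange, where the gripper is bolted on; the fingertips stand 190 mm ahead of it and the grasp point (between the pads) lies 171 mm ahead of it; z points along the fingers, y is the line along which they close (so a half turn about z gives the same grasp; the last joint's range is limited). The gripper opens to 95 mm and grips with 3 to 60 N. Pads are 20 mm wide; open, the fingers measure 119 mm over their backs; the gripper's body (75 mm by 180 mm) begins 59 mm behind the grasp point.
Start: joints at [1.05, 0.491, 1.559, -0, 1.092, -0.106], TCP at [251.856, 572.008, 404.761] pointing down, gripper open.
Joint ranges: [-3.1, 3.1], [-0.84, 2.19], [0.05, 2.79], [-1.13, 4.28], [0.06, 2.93], [-2.69, 2.69]. Speed limits (rad/s): [2.22, 2.22, 2.79, 3.14, 3.14, 3.14].

### API

Orientations are given as [roll, pitch, yaw] about the fixed x, y, z axes, in that order (R = Rz(yaw) Ry(pitch) Rx(roll)).
In Python, from cell import env, read_camera, search_frame, cut_out gives the robot as it stands. The module is installed in compiled form; this text tells all that it offers.
- The arm moves only by the tool move_arm, never from a script. Its argument "commands" is a list of rows, each a list of 3 entries, a list of its own where there are three numbers: the shift along the world's x, y, z normalised to -1 to 1, where 1 is 0.03 m, then the turn about the world's z normalised to -1 to 1, where 1 is 0.08 rad, then the opening, from -1 (shut) to 1 (fully open), so that 0 is half open. A call has 1 to 20 rows; each row shifts and turns the commanded pose from where the row before left it; what a row does not reach is not made up. A row lasts 1/12 s, in which the tool goes at most 41.7 mm and 7.16 degrees, less where a joint would pass 70% of its speed; a pose out of reach is approached as far as the arm can. A call with a number of a shift or a turn outside -1 to 1 is refused whole. A call with a gripper value outside its range is refused whole. The fingers move at their own pace and stop on an object; the grip force is fixed at half the most. Time passes only in rows, so rows that do not move let the fingers close. It gives the time, the measured TCP pose, the force, the opening and the grip force at its end, in the units of the state.
- env.state(): the state, without advancing time (a new reading comes with each control period).
- read_camera(name): name is "side" or "top" or "wrist"; returns a dict with "image" (384x512x3 uint8, red, green, blue), "fx", "fy", "cx", "cy" (pixels), "rvec" (rotation vector, rad) and "tvec" (3), from world to camera coordinates, as OpenCV has them. Camera axes: x right, y down, z forward; pixel columns grow to the right and rows downward; lengths in mm; the calibration is good to about 2 mm. A picture is of the moment at which its call begins. There is no depth.
- env.job_done(): hands the job in; it is judged then, once.
Trained networks look in a picture, given as the dict that the camera call returned (one of the last four; its "shot" number tells which), for a name from the list of things; names that differ only in an ending like _2 or _b are one class to them, and where a whole thing is asked for, a point or a joint stands for the part that bears it (a point fixed in the world has none). Each returns a list of dicts, best first, with "confidence" (0 to 1); they miss things now and then, are a little off and sometimes report something else, mostly with a low value. They report only what shows in the picture. A call takes as long as a camera call.
- search_frame(thing, picture): "at" ([column, row] in pixels, amid what is visible of it).
- cut_out(thing, picture): "region" (384x512 bool, what is visible of it) and "at" ([column, row] in pixels, amid what is visible of it).
The state is a dict: "t": time; "joints": joint angles; "qvel": joint speeds; "tau": joint torques, N m; "eef_pos": TCP position; "tcp_rot": TCP orientation; "ft_force": force on the tool from outside, world axes, zero at the start; "moment": the same for the moment, N m; "opening": opening from 0.0 (shut) to 1.0 (fully open); "grip_force": force on a finger pad.
Only numpy, scipy, OpenCV 4.12 (cv2) and the standard library are available. Lean on these libraries where they do the work, as an engineer would, in place of code of your own. Each camera call takes 0.05 s, during which the arm holds its last target. There are 200 camera calls.

## Working session

There is one attempt and no reset: what is moved stays moved. The work goes in short steps, Python scripts to look and compute and a tool call to move; the robot and the scene stay as the last step left them, time stands still between calls to the robot, and variables do not carry over. Pictures are saved under pics/ and viewed, at most 10 in all, crops included, and the job is handed in when it is done.

Besides the shell and the picture viewer there is one more tool, called by a JSON object that holds its "api" and its "payload". move_arm: Moves the arm, as the interface text tells. Its arguments: {"type":"object","properties":{"commands":{"type":"array","items":{"type":"array"}}},"required":["commands"]}

```bash
mkdir -p pics
cat > h.py <<'E'
import numpy as np, cv2
from cell import env, read_camera, search_frame, cut_out
def ray(p,uv):
    K=np.array([[p['fx'],0,p['cx']],[0,p['fy'],p['cy']],[0,0,1.]])
    R=cv2.Rodrigues(np.array(p['rvec'],float))[0]; t=np.array(p['tvec'],float).ravel()
    return -R.T@t, R.T@np.linalg.solve(K,[uv[0],uv[1],1.])
def atz(p,uv,z):
    o,d=ray(p,uv); return (o+d*(z-o[2])/d[2]).round(1)
def proj(p,X):
    K=np.array([[p['fx'],0,p['cx']],[0,p['fy'],p['cy']],[0,0,1.]])
    return cv2.projectPoints(np.array(X,float).reshape(-1,3),np.array(p['rvec'],float),np.array(p['tvec'],float),K,None)[0].reshape(-1,2)
def save(p,n): cv2.imwrite('pics/'+n,p['image'][:,:,::-1])
E
python3 - <<'E'
from h import *
Z=dict(station=30,crank=75,guard=100,sleeve=104,worn_a=80,good_a=80,tray=20,bottle=85,glue_can=52,tape=19,screwdriver=15)
ims=[]
for c in ['top','side']:
    p=read_camera(c); im=p['image'][:,:,::-1].copy(); ims.append(im); print(c,ray(p,(256,192))[0].round())
    for n,z in Z.items():
        for r in search_frame(n,p)[:3]:
            print(n,np.round(r['at']),round(r['confidence'],2),atz(p,r['at'],z))
    p['image'];
cv2.imwrite('pics/a.png',cv2.resize(ims[0],(800,600))); cv2.imwrite('pics/b.png',cv2.resize(ims[1],(800,600)))
print(env.state())
E
```

```text
top [ 355.    9. 1111.]
station [266. 191.] 0.93 [506.1 -13.2  30. ]
crank [240. 186.] 0.63 [512.   56.7  75. ]
crank [323. 190.] 0.51 [ 502.6 -168.5   75. ]
guard [238. 184.] 0.71 [514.9  60.6 100. ]
sleeve [333. 194.] 0.48 [ 488.  -187.9  104. ]
sleeve [219. 200.] 0.33 [473.4 108.8 104. ]
sleeve [232. 234.] 0.17 [384.1  76.4 104. ]
worn_a [223. 201.] 0.51 [471.1 102.1  80. ]
good_a [361. 226.] 0.53 [ 404.4 -266.2   80. ]
good_a [327. 190.] 0.27 [ 499.9 -177.3   80. ]
tray [375. 170.] 0.95 [ 567.6 -327.7   20. ]
tray [170. 229.] 0.56 [401.2 255.9  20. ]
bottle [252. 194.] 0.65 [489.3  23.7  85. ]
bottle [170. 230.] 0.63 [394.8 239.7  85. ]
glue_can [299. 237.] 0.68 [ 376.8 -103.6   52. ]
tape [241. 227.] 0.53 [404.4  55.3  19. ]
screwdriver [363. 226.] 0.58 [ 407.2 -289.2   15. ]
screwdriver [269. 192.] 0.45 [504.7 -22.9  15. ]
side [  14. -562.  572.]
station [290. 226.] 0.95 [518.9 -52.4  30. ]
crank [331. 238.] 0.76 [ 515.6 -168.6   75. ]
crank [233. 185.] 0.74 [471.9  99.4  75. ]
guard [269. 182.] 0.94 [520.8  28.2 100. ]
sleeve [329. 236.] 0.61 [ 487.1 -185.4  104. ]
worn_a [27
[... 621 characters left out ...]
325.] 0.56 [ 406.  -286.1   15. ]
{'t': 1.2, 'joints': array([ 1.05038218e+00,  4.90889392e-01,  1.55890525e+00,  1.39543547e-05,
        1.09169276e+00, -1.05616440e-01]), 'qvel': array([-0.00010271, -0.0005007 , -0.00119644, -0.00027532, -0.00074379,
        0.00018174]), 'tau': array([-1.63860390e-03, -6.12475419e+01, -2.58433378e+01,  6.92045270e-02,
        4.45379410e-02, -4.53027883e-05]), 'eef_pos': array([251.86407701, 572.00129918, 404.76572524]), 'tcp_rot': array([ 3.14148668e+00, -1.21935719e-06,  2.72678851e+00]), 'ft_force': array([ 0.64705689, -0.78620674,  0.20827295]), 'moment': array([-0.05369441,  0.0137464 ,  0.00175162]), 'grip_force': 0.0, 'opening': 1.0007357627423379}
```

View pics/a.png

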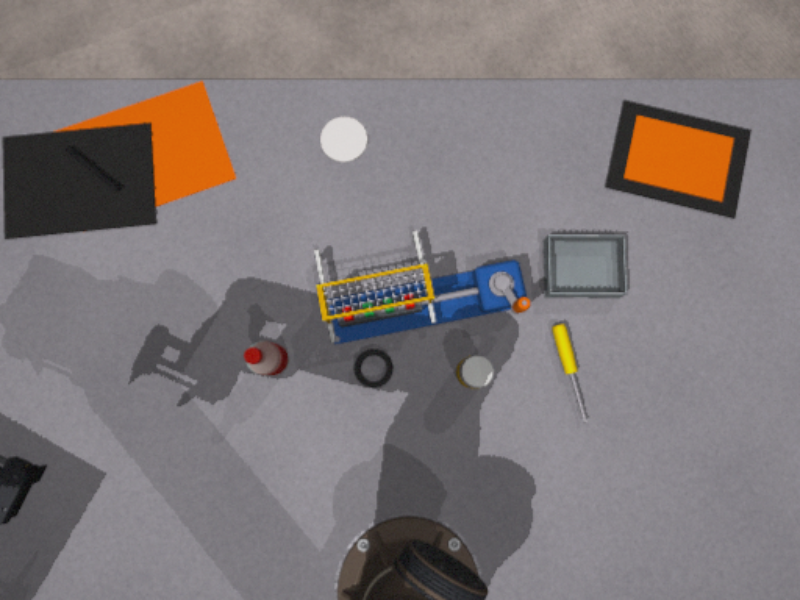

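View pics/b.png

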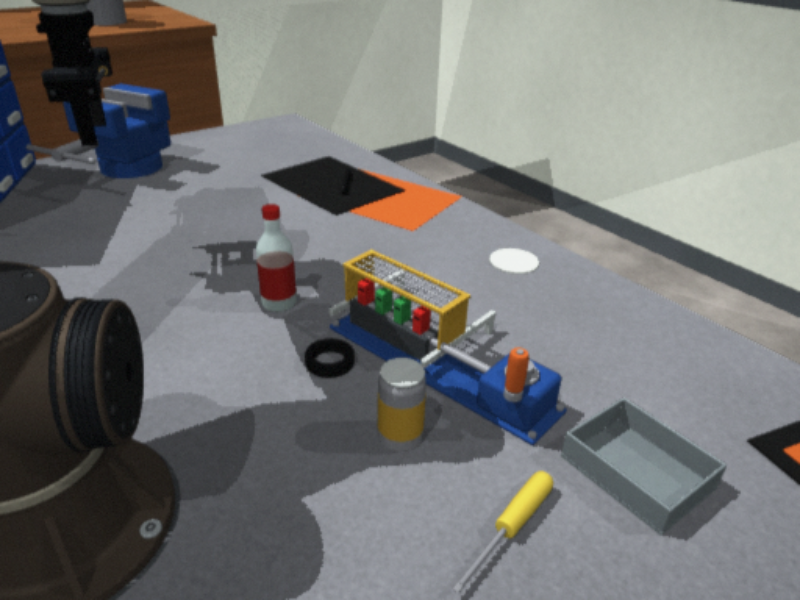

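The top view shows the blade station tilted slightly, with the crank at about (500,288) and the sleeve at (522,304). The tray is at (586,264), right of the station, and the bottle is at (266,357). In the side view, the heads run red, green, green, red from (365,292) to (422,320). I'm moving over the station for a wrist view.

{"api": "move_arm", "payload": {"commands": [[[0.38, -1, 0.15], -0.64, 0], [[0.38, -1, 0.15], -0.64, 0], [[0.38, -1, 0.15], -0.64, 0], [[0.38, -1, 0.15], -0.64, 0], [[0.38, -1, 0.15], -0.64, 0], [[0.38, -1, 0.15], -0.64, 0], [[0.38, -1, 0.15], -0.64, 0], [[0.38, -1, 0.15], -0.64, 0], [[0.38, -1, 0.15], -0.64, 0], [[0.38, -1, 0.15], -0.64, 0], [[0.38, -1, 0.15], -0.64, 0], [[0.38, -1, 0.15], -0.64, 0], [[0.38, -1, 0.15], -0.64, 0], [[0.38, -1, 0.15], -0.64, 0], [[0.38, -1, 0.15], -0.64, 0], [[0.38, -1, 0.15], -0.64, 0], [[0.38, -1, 0.15], -0.64, 0], [[0.38, -1, 0.15], -0.64, 0], [[0.38, -1, 0.15], -0.64, 0], [[0.38, -1, 0.15], -0.64, 0]]}}

```text
t: 2.87
eef_pos: [480.0, -29.6, 495.2]
tcp_rot: [3.141, 0.0, 1.7]
ft_force: [-0.6, 0.4, -0.1]
opening: 0.502
grip_force: 0.0
```

Run:
```python
from h import *
s=env.state(); print(s['t'],s['eef_pos'],s['tcp_rot'],s['joints'].round(2),s['opening'])
p=read_camera('wrist'); save(p,'w1.png'); o,d=ray(p,(256,192)); print(o,d,p['fx'])
for n,z in dict(sleeve=104,crank=75,worn_a=80,good_a=80,guard=100,station=30,tray=20).items():
    for r in cut_out(n,p)[:3]: print(n,np.round(r['at']),round(r['confidence'],2),r['region'].sum(),atz(p,r['at'],z))
cv2.imwrite('pics/w1.png',cv2.resize(p['image'][:,:,::-1],(800,600)))
import pickle; pickle.dump(p,open('w1.pkl','wb'))
```

```text
2.8667 [480.0161949  -29.63028354 495.20328704] [3.14103893e+00 1.11583956e-04 1.70003659e+00] [-0.2   0.19  1.77  0.    1.18 -0.33] 0.5024376329103059
[470.16899283  42.43679604 474.94146039] [ 0.04496768 -0.23998173 -0.96989257] 282.4379541031099
sleeve [242. 290.] 0.73 173 [ 486.  -201.5  104. ]
crank [244. 289.] 0.89 287 [ 491.2 -217.9   75. ]
worn_a [264.  72.] 0.69 138 [477.  104.4  80. ]
worn_a [267. 150.] 0.47 148 [496.2   5.6  80. ]
good_a [264. 128.] 0.62 127 [487.9  35.3  80. ]
good_a [265. 101.] 0.54 143 [483.4  69.3  80. ]
guard [285. 107.] 0.64 3962 [509.3  64.1 100. ]
station [271. 140.] 0.76 13904 [502.3  17.1  30. ]
tray [276. 300.] 0.81 1340 [ 556.  -269.9   20. ]
```

View pics/w1.png

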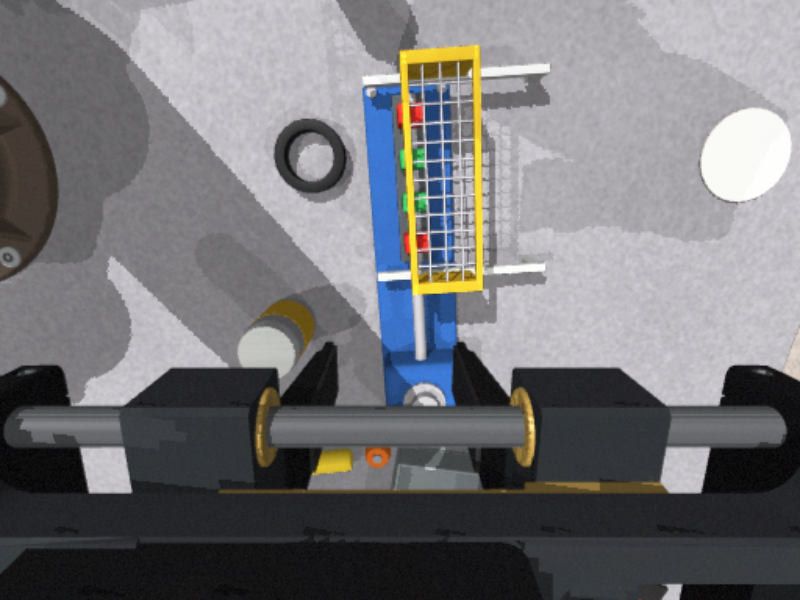

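The wrist view shows the guard at (440,170) and the heads red, green, green, red down its left edge at (410,115), (412,158), (415,203) and (417,242). The gearbox is partly hidden by the gripper, and the sleeve is at (377,456). I'll move about 140 mm towards -y to see the crank clearly.

{"api": "move_arm", "payload": {"commands": [[[0, -0.9, 0], 0, 0], [[0, -0.9, 0], 0, 0], [[0, -0.9, 0], 0, 0], [[0, -0.9, 0], 0, 0], [[0, -0.9, 0], 0, 0], [[0, 0, 0], 0, 0], [[0, 0, 0], 0, 0]]}}

```text
t: 3.85
eef_pos: [479.8, -163.1, 494.6]
tcp_rot: [-3.141, -0.0, 1.702]
ft_force: [-0.1, 0.5, 0.1]
opening: 0.503
grip_force: 0.0
```

Run:
```python
from h import *
import pickle
p=read_camera('wrist'); print(ray(p,(256,192))[0], env.state()['eef_pos'])
a=p['image'][:,:,::-1]; pickle.dump(p,open('w2.pkl','wb'))
b=pickle.load(open('w1.pkl','rb'))['image'][:,:,::-1]
A=cv2.resize(a[50:250,170:370],(600,600),interpolation=cv2.INTER_CUBIC)   # x3
B=cv2.resize(b[20:220,225:360],(405,600),interpolation=cv2.INTER_CUBIC)[:,:200*1]  # x3
cv2.imwrite('pics/w2.png',np.hstack([A,B]))
for n,z in dict(sleeve=104,crank=75,tray=20,guard=100).items():
    for r in cut_out(n,p)[:2]: print(n,np.round(r['at']),round(r['confidence'],2),r['region'].sum(),atz(p,r['at'],z))
```

```text
[469.79589655 -91.04983625 474.34611286] [ 479.78166503 -162.37996764  494.63857362]
sleeve [253. 195.] 0.85 301 [ 484.  -187.7  104. ]
sleeve [194. 231.] 0.66 569 [ 408.6 -249.6  104. ]
crank [264. 185.] 0.85 886 [ 498.8 -178.2   75. ]
tray [277. 249.] 0.95 2434 [ 541.  -300.6   20. ]
guard [307.  60.] 0.64 1529 [526.7 -10.9 100. ]
```

View pics/w2.png

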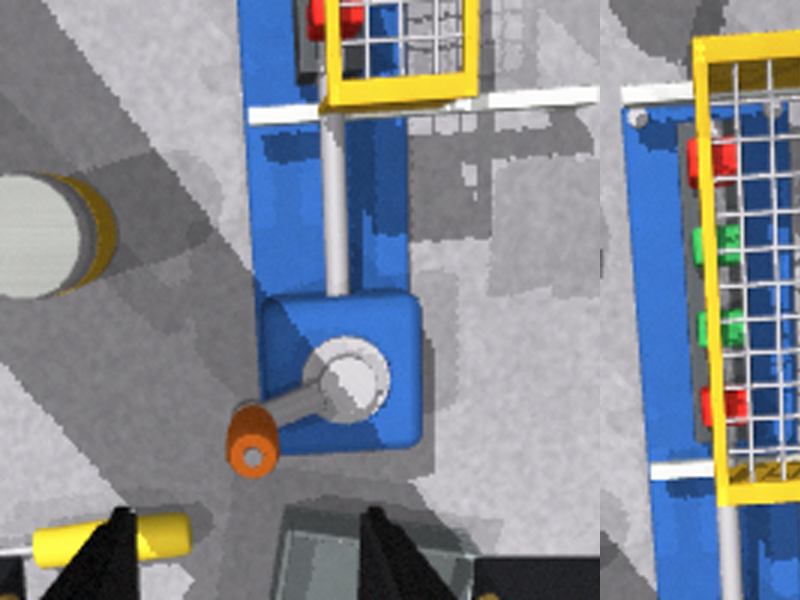

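```bash
cat > fit.py <<'E'
from h import *
import pickle
from scipy.optimize import least_squares
a=pickle.load(open('w2.pkl','rb')); b=pickle.load(open('w1.pkl','rb'))
fa=lambda u,v:(170+u/3-.33,50+v/3-.33); fb=lambda u,v:(225+(u-600)/3-.33,20+v/3-.33)
print('hub',atz(a,fa(355,388),77),'sleeve',atz(a,fa(252,456),130))
def W(P,s):
    c,n=np.cos(s[2]),np.sin(s[2]); return np.array([s[0]+c*P[0]-n*P[1],s[1]+n*P[0]+c*P[1],P[2]])
def res(s):
    r=[]; xr=s[3]
    def add(p,uv,P,w=1): r.extend(w*(proj(p,W(P,s))[0]-uv))
    add(a,fa(355,388),(0,-125,77)); 
    add(a,fa(250,117),(xr,3,36)); add(b,fb(652,470),(xr,3,36)); add(b,fb(622,95),(xr,185,36))
    add(a,fa(421,448),(40,-165,60),.5); add(a,fa(418,292),(40,-85,60),.5)
    for v,u,y in((160,688,54),(244,694,18),(328,698,-18),(406,702,-54)): add(b,fb(u,v),(-11,94+y,75),.7)
    return r
s=least_squares(res,[505,-40,.13,-43]); print(s.x,np.round(s.fun,1))
st=s.x
def S2W(P): return W(P,st).round(1)
E
python3 - <<'E'
from fit import *
print('axis',S2W((0,-125,105)))
for y in(54,18,-18,-54): print(y,S2W((0,94+y,84)))
sl=atz(a,fa(252,456),130); ax=S2W((0,-125,105)); d=(sl-ax)[:2]; 
phi=np.arctan2(d[1],d[0])-st[2]; print('sleeve r',np.hypot(*d),'phi',phi,'q',(np.pi+9-phi)%(2*np.pi))
t=read_camera('top')
for n,p in(('top',t),('w2',a)):
    for pt in((0,-125,105),): print(n,proj(p,S2W(pt)))
# sleeve triangulation by orange colour
# tray
r=cut_out('tray',t)[0]; c=cv2.minAreaRect(np.argwhere(r['region'])[:,::-1].astype(np.float32)); print(c,[atz(t,q,40) for q in cv2.boxPoints(c)],atz(t,c[0],40))
# guard front edge in b: u~700..(w1) 
print('guard front', [atz(b,fb(u,v),101) for u,v in((695,40),(722,500))])
E
```

```text
hub [ 531.  -164.1   77. ] sleeve [ 484.4 -189.   130. ]
[ 5.04444977e+02 -4.02964079e+01  1.96068073e-01 -3.96100645e+01] [-1.4 -1.   0.2 -0.5 -0.2  0.8 -0.  -0.3  1.2  0.4  1.4 -0.   0.   0.1
 -0.2  0.7  0.1  0.2  0.2  0.3]
axis [ 528.8 -162.9  105. ]
54 [475.6 104.9  84. ]
18 [482.6  69.6  84. ]
-18 [489.6  34.2  84. ]
-54 [496.7  -1.1  84. ]
sleeve r 51.50310670241163 phi -2.806231993499819 q 2.3814540327304403
top [[322.83640641 178.22310385]]
w2 [[289.10103943 182.0610536 ]]
((235.01922607421875, 197.59616088867188), (9.41357421875, 5.295135498046875), 78.69007110595703) [array([497.7,  81.7,  40. ]), array([500.5,  67.2,  40. ]), array([474.6,  62. ,  40. ]), array([471.8,  76.4,  40. ])] [486.1  71.8  40. ]
guard front [array([462.1, 143.1, 101. ]), array([499. , -40.6, 101. ])]
```

{"api": "move_arm", "payload": {"commands": [[[0.18, -0.86, 0], 0.81, 0], [[0, 0, -0.9], 0, 0], [[0, 0, -0.9], 0, 0], [[0, 0, -0.9], 0, 0], [[0, 0, -0.9], 0, 0], [[0, 0, -0.9], 0, 0], [[0, 0, -0.9], 0, 0], [[0, 0, -0.9], 0, 0], [[0, 0, -0.9], 0, 0], [[0, 0, 0], 0, 0], [[0, 0, 0], 0, -1], [[0, 0, 0], 0, -1], [[0, 0, 0], 0, -1], [[0, 0, 0], 0, -1], [[0, 0, 0], 0, -1], [[0, 0, 0], 0, -1]]}}

```text
t: 5.53
eef_pos: [485.1, -188.9, 280.1]
tcp_rot: [3.141, 0.001, 1.768]
ft_force: [-3.2, -1.3, 7.3]
opening: 0.249
grip_force: 30.0
```

Run:
```python
from h import *
s=env.state(); print(s['t'],s['eef_pos'],s['tcp_rot'],s['ft_force'],s['moment'],s['opening']*95,s['grip_force'])
p=read_camera('side'); cv2.imwrite('pics/s1.png',cv2.resize(p['image'][130:320,230:480,::-1],(750,570),interpolation=cv2.INTER_CUBIC))
```

```text
5.5333 [ 485.09411249 -188.90669574  280.13118828] [3.14069984e+00 1.22789963e-03 1.76780179e+00] [-3.16966621 -1.28205346  7.33127277] [-0.2920738   0.67616791 -0.03228975] 23.653773343139928 30.001169244060293
```

View pics/s1.png

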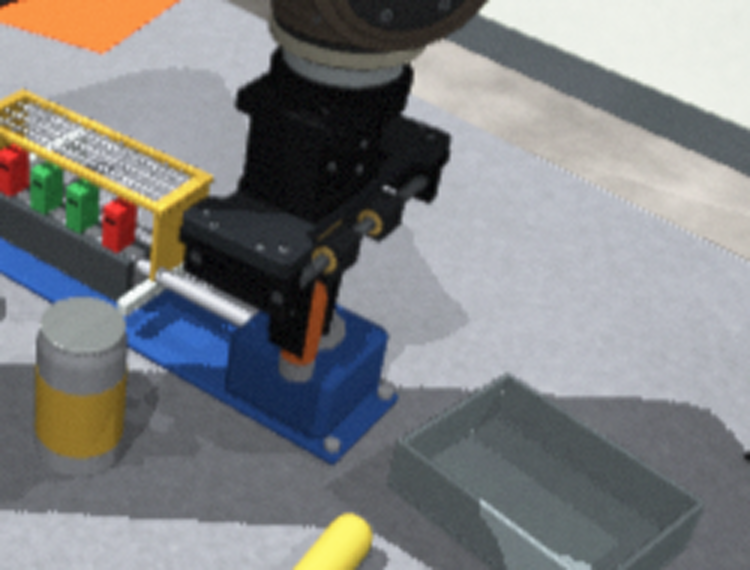

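The sleeve is held: opening 23.7 mm, and the side view shows orange between the fingers at (310,320). Next I'll work out the circle steps.

```bash
cat > circ.py <<'E'
import numpy as np
def rows(c,r,a0,a1,n,start):
    p=np.array(start,float); out=[]
    for a in np.linspace(a0,a1,n+1)[1:]:
        q=np.array(c)+r*np.array([np.cos(a),np.sin(a)]); d=np.round((q-p)/30,2); out.append(d.tolist()); p=p+30*d
    return out,p
E
python3 -c "
from circ import *
print(rows((529.3,-163.2),50.3,3.665,3.665-2.0,10,(485.1,-188.9)))"
```

```text
([[-0.12, 0.32], [-0.07, 0.33], [-0.01, 0.33], [0.06, 0.33], [0.12, 0.32], [0.19, 0.28], [0.23, 0.24], [0.28, 0.18], [0.31, 0.13], [0.33, 0.07]], array([ 524.7, -113. ]))
```

{"api": "move_arm", "payload": {"commands": [[[-0.12, 0.32, 0], 0, -1], [[-0.07, 0.33, 0], 0, -1], [[-0.01, 0.33, 0], 0, -1], [[0.06, 0.33, 0], 0, -1], [[0.12, 0.32, 0], 0, -1], [[0.19, 0.28, 0], 0, -1]]}}

```text
t: 6.08
eef_pos: [489.6, -131.0, 280.1]
tcp_rot: [-3.141, -0.0, 1.768]
ft_force: [-6.1, -1.4, 9.4]
opening: 0.248
grip_force: 30.0
```

{"api": "move_arm", "payload": {"commands": [[[0.23, 0.24, 0], 0, -1], [[0.28, 0.18, 0], 0, -1], [[0.31, 0.13, 0], 0, -1], [[0.33, 0.07, 0], 0, -1], [[0, 0, 0], 0, -1], [[0, 0, 0], 0, -1]]}}

```text
t: 6.58
eef_pos: [525.5, -112.8, 280.1]
tcp_rot: [3.138, 0.002, 1.768]
ft_force: [3.0, 2.5, 7.9]
opening: 0.245
grip_force: 30.0
```

```bash
python3 -c "
from circ import *
print(rows((529.3,-163.2),50.3,1.665,-2.945,23,(524.7,-113)))"
```

```text
([[0.33, -0.01], [0.33, -0.06], [0.31, -0.14], [0.27, -0.19], [0.23, -0.24], [0.18, -0.29], [0.12, -0.31], [0.06, -0.33], [-0.02, -0.34], [-0.08, -0.32], [-0.14, -0.31], [-0.2, -0.26], [-0.25, -0.23], [-0.29, -0.17], [-0.32, -0.11], [-0.33, -0.04], [-0.33, 0.02], [-0.33, 0.09], [-0.29, 0.16], [-0.27, 0.21], [-0.21, 0.25], [-0.16, 0.3], [-0.1, 0.32]], array([ 480., -173.]))
```

{"api": "move_arm", "payload": {"commands": [[[0.33, -0.01, 0], 0, -1], [[0.33, -0.06, 0], 0, -1], [[0.31, -0.14, 0], 0, -1], [[0.27, -0.19, 0], 0, -1], [[0.23, -0.24, 0], 0, -1], [[0.18, -0.29, 0], 0, -1], [[0.12, -0.31, 0], 0, -1], [[0.06, -0.33, 0], 0, -1], [[-0.02, -0.34, 0], 0, -1], [[-0.08, -0.32, 0], 0, -1], [[-0.14, -0.31, 0], 0, -1]]}}

```text
t: 7.5
eef_pos: [571.6, -188.9, 280.0]
tcp_rot: [-3.14, -0.002, 1.767]
ft_force: [-9.3, 9.3, 12.2]
opening: 0.243
grip_force: 30.0
```

{"api": "move_arm", "payload": {"commands": [[[-0.2, -0.26, 0], 0, -1], [[-0.25, -0.23, 0], 0, -1], [[-0.29, -0.17, 0], 0, -1], [[-0.32, -0.11, 0], 0, -1], [[-0.33, -0.04, 0], 0, -1], [[-0.33, 0.02, 0], 0, -1], [[-0.33, 0.09, 0], 0, -1], [[-0.29, 0.16, 0], 0, -1], [[-0.27, 0.21, 0], 0, -1], [[-0.21, 0.25, 0], 0, -1], [[-0.16, 0.3, 0], 0, -1], [[0, 0, 0], 0, -1]]}}

```text
t: 8.5
eef_pos: [481.7, -181.9, 280.0]
tcp_rot: [-3.141, 0.001, 1.768]
ft_force: [-8.6, 0.1, 12.2]
opening: 0.245
grip_force: 30.0
```

{"api": "move_arm", "payload": {"commands": [[[-0.1, 0.32, 0], 0, -1], [[0, 0, 0], 0, -1], [[0, 0, 0], 0, -1]]}}

```text
t: 8.75
eef_pos: [479.1, -172.6, 280.0]
tcp_rot: [-3.141, -0.0, 1.768]
ft_force: [-8.4, 1.4, 14.7]
opening: 0.245
grip_force: 30.0
```

{"api": "move_arm", "payload": {"commands": [[[-0.01, 0.08, 0], 0, -1], [[0, 0, 0], 0, -1], [[0, 0, 0], 0, -1]]}}

```text
t: 9.0
eef_pos: [478.9, -171.5, 280.1]
tcp_rot: [-3.141, 0.002, 1.768]
ft_force: [-11.5, -12.4, 12.9]
opening: 0.247
grip_force: 30.0
```

{"api": "move_arm", "payload": {"commands": [[[0, 0.08, 0], 0, -1], [[0, 0, 0], 0, -1], [[0, 0, 0], 0, -1]]}}

```text
t: 9.25
eef_pos: [478.8, -170.0, 280.1]
tcp_rot: [-3.141, 0.004, 1.769]
ft_force: [-14.2, -23.2, 11.2]
opening: 0.244
grip_force: 30.0
```

{"api": "move_arm", "payload": {"commands": [[[0, -0.06, 0], 0, -1], [[0, 0, 0], 0, -0.3], [[0, 0, 0], 0, 0], [[0, 0, 0], 0, 0], [[0, 0, 0.5], 0, 0], [[0, 0, 0.9], 0, 0], [[0, 0, 0.9], 0, 0], [[0, 0, 0.9], 0, 0], [[0, 0, 0.9], 0, 0], [[0, 0, 0.9], 0, 0], [[0.1, 0.8, 0.8], 0, 0], [[0.1, 0.8, 0.8], 0, 0], [[0.1, 0.8, 0], 0, 0], [[0, 0.6, 0], 0, 0], [[0, 0, 0], 0, 0], [[0, 0, 0], 0, 0]]}}

```text
t: 10.58
eef_pos: [488.7, -79.1, 476.8]
tcp_rot: [3.141, 0.0, 1.77]
ft_force: [-0.3, 0.1, 0.1]
opening: 0.498
grip_force: 0.0
```

Run:
```python
from fit import *
s=env.state(); print(s['t'],s['eef_pos'],s['tcp_rot'][2],s['ft_force'],s['opening'])
p=read_camera('wrist'); pickle.dump(p,open('w3.pkl','wb'))
cv2.imwrite('pics/w3.png',cv2.resize(p['image'][0:240,176:496,::-1],(800,600),interpolation=cv2.INTER_CUBIC))
for n in('worn_a','good_a','sleeve','guard','tray'):
    for r in cut_out(n,p)[:2]: print(n,np.round(r['at'],1),round(r['confidence'],2),r['region'].sum(),atz(p,r['at'],84))
for y in(54,18,-18,-54): print(proj(p,S2W((0,94+y,84))))
for q in range(2):
    t=read_camera(('top','side')[q]);
    for r in search_frame('tray',t)[:2]: print(r['confidence'],atz(t,r['at'],15))
```

```text
hub [ 531.  -164.1   77. ] sleeve [ 484.4 -189.   130. ]
[ 5.04444977e+02 -4.02964079e+01  1.96068073e-01 -3.96100645e+01] [-1.4 -1.   0.2 -0.5 -0.2  0.8 -0.  -0.3  1.2  0.4  1.4 -0.   0.   0.1
 -0.2  0.7  0.1  0.2  0.2  0.3]
10.5833 [488.72789132 -79.13936156 476.8314265 ] 1.7697386607047982 [-0.32283989  0.10943453  0.08065563] 0.4981664759317218
worn_a [272.9  28.7] 0.95 398 [477.1 100.   84. ]
worn_a [271.  116.5] 0.81 225 [496.3   2.   84. ]
good_a [267.8  61.1] 0.73 348 [478.6  64.4  84. ]
good_a [279.3 121.2] 0.71 17073 [507.9  -1.6  84. ]
sleeve [233.4 245. ] 0.72 391 [ 481.5 -181.7   84. ]
guard [349.5  83.5] 0.67 2849 [583.   59.5  84. ]
tray [270.2 299.7] 0.87 1732 [ 552.3 -258.9   84. ]
[[272.55010632  23.8155343 ]]
[[271.90752187  57.22912888]]
[[271.28134454  88.97457201]]
[[270.7807599  119.03006665]]
0.55 [ 557.9 -360.8   15. ]
0.82 [ 570.7 -326.5   15. ]
0.27 [524.3 179.5  15. ]
```

View pics/w3.png

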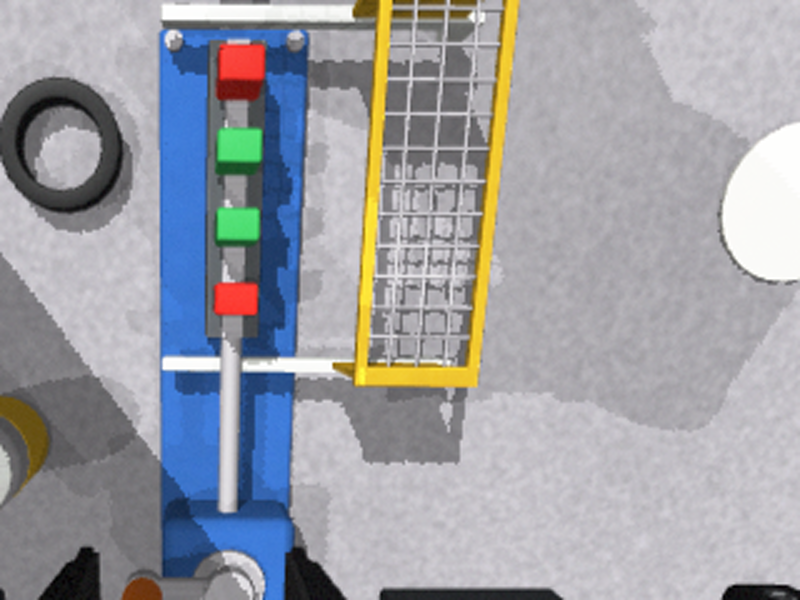

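The guard is fully back, and the near red head at (236,299) and the far one at (242,62) match the fit to about 1 px. I'll take the near red blade first.

{"api": "move_arm", "payload": {"commands": [[[0.09, 0.87, -0.8], 0, 0], [[0.09, 0.87, -0.8], 0, 0], [[0.09, 0.87, -0.8], 0, 0], [[0, 0, -0.9], 0, 0], [[0, 0, -0.9], 0, 0], [[0, 0, -0.9], 0, 0], [[0, 0, -0.9], 0, 0], [[0, 0, -0.9], 0, 0], [[0, 0, -0.9], 0, 0], [[0, 0, 0], 0, 0], [[0, 0, 0], 0, 0]]}}

```text
t: 12.0
eef_pos: [497.1, -1.7, 242.3]
tcp_rot: [-3.139, -0.001, 1.767]
ft_force: [-0.1, -0.0, -0.0]
opening: 0.501
grip_force: 0.0
```

Run:
```python
from fit import *
s=env.state(); print(s['t'],s['eef_pos'],s['tcp_rot'][2],s['ft_force'],s['opening'])
p=pickle.load(open('w3.pkl','rb'))
for z in(101,): 
  for u,v in((357,380),(478,380)):
    X=atz(p,(176+u/2.5,v/2.5),z); d=X[:2]-st[:2]; c,n=np.cos(st[2]),np.sin(st[2]); print('guard st x,y',c*d[0]+n*d[1],-n*d[0]+c*d[1])
q=read_camera('side'); cv2.imwrite('pics/s2.png',cv2.resize(q['image'][130:320,180:430,::-1],(750,570),interpolation=cv2.INTER_CUBIC))
```

```text
hub [ 531.  -164.1   77. ] sleeve [ 484.4 -189.   130. ]
[ 5.04444977e+02 -4.02964079e+01  1.96068073e-01 -3.96100645e+01] [-1.4 -1.   0.2 -0.5 -0.2  0.8 -0.  -0.3  1.2  0.4  1.4 -0.   0.   0.1
 -0.2  0.7  0.1  0.2  0.2  0.3]
12.0 [497.06317127  -1.68079881 242.28744543] 1.7674718567840824 [-0.1325275  -0.00687336 -0.04904674] 0.50136811066478
guard st x,y 59.848791407680835 0.24163995859040988
guard st x,y 120.42898613984151 0.34167102121366
```

View pics/s2.png

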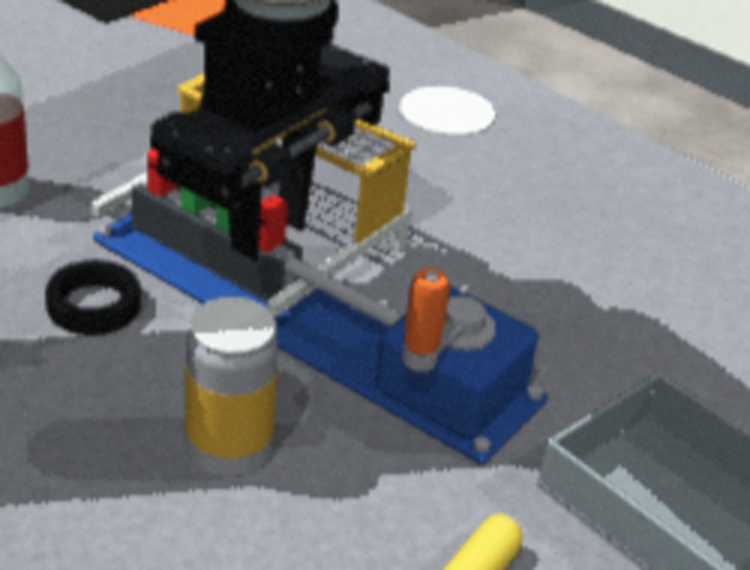

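The guard measures 59.8..120.4 mm in station x, so it is open. The fingers straddle the near red head at (270,222). Close and pull straight up.

{"api": "move_arm", "payload": {"commands": [[[0, 0, 0], 0, -1], [[0, 0, 0], 0, -1], [[0, 0, 0], 0, -1], [[0, 0, 0], 0, -1], [[0, 0, 0], 0, -1]]}}

```text
t: 12.47
eef_pos: [497.0, -1.6, 243.4]
tcp_rot: [3.14, 0.0, 1.768]
ft_force: [-1.9, -0.9, 7.0]
opening: 0.228
grip_force: 30.0
```

{"api": "move_arm", "payload": {"commands": [[[0, 0, 0.1], 0, -1], [[0, 0, 0.1], 0, -1], [[0, 0, 0.15], 0, -1], [[0, 0, 0.2], 0, -1], [[0, 0, 0.3], 0, -1], [[0, 0, 0.5], 0, -1], [[0, 0, 0.6], 0, -1], [[0, 0, 0.6], 0, -1], [[0, 0, 0.6], 0, -1], [[0, 0, 0.6], 0, -1], [[0, 0, 0.6], 0, -1], [[0, 0, 0], 0, -1]]}}

```text
t: 13.47
eef_pos: [497.1, -1.5, 377.2]
tcp_rot: [3.136, 0.002, 1.768]
ft_force: [0.5, 0.7, -0.2]
opening: 0.233
grip_force: 30.0
```

{"api": "move_arm", "payload": {"commands": [[[0.21, -0.94, 0], 0, -1], [[0.21, -0.94, 0], 0, -1], [[0.21, -0.94, 0], 0, -1], [[0.21, -0.94, 0], 0, -1], [[0.21, -0.94, 0], 0, -1], [[0.21, -0.94, 0], 0, -1], [[0.21, -0.94, 0], 0, -1], [[0.21, -0.94, 0], 0, -1], [[0.21, -0.94, 0], 0, -1], [[0.21, -0.94, 0], 0, -1], [[0.21, -0.94, 0], 0, -1], [[0, 0, -0.7], 0, -1], [[0, 0, -0.9], 0, -1], [[0, 0, -0.9], 0, -1], [[0, 0, 0], 0, -1], [[0, 0, 0], 0, -1]]}}

```text
t: 14.8
eef_pos: [566.2, -311.8, 297.6]
tcp_rot: [-3.14, -0.002, 1.768]
ft_force: [0.6, -1.0, 1.1]
opening: 0.227
grip_force: 30.0
```

Run:
```python
from h import *
s=env.state(); print(s['t'],s['eef_pos'],s['opening'])
q=read_camera('side'); w=read_camera('wrist'); t=read_camera('top')
cv2.imwrite('pics/s3.png',np.hstack([cv2.resize(q['image'][200:380,320:512,::-1],(400,375)),cv2.resize(t['image'][120:240,290:418,::-1],(400,375))]))
for n in('tray','worn_a'):
  for p in(q,t):
    for r in search_frame(n,p)[:2]: print(n,r['at'],r['confidence'],atz(p,r['at'],15 if n=='tray' else 90))
for X in [(567,-327,5)]: print(proj(q,X),proj(t,X))
```

```text
14.8 [ 566.20237647 -311.78027885  297.61085336] 0.22701003671528278
tray [411.3, 294.3] 0.85 [ 576.5 -324.4   15. ]
tray [278.5, 173.3] 0.61 [662.6 156.8  15. ]
tray [362.6, 162.7] 0.89 [ 589.5 -294.3   15. ]
worn_a [318.8, 233.0] 0.75 [ 491.8 -157.7   90. ]
worn_a [233.6, 185.7] 0.57 [456.7  75.2  90. ]
worn_a [221.8, 197.9] 0.38 [479.3 103.9  90. ]
[[408.15553043 301.27614616]] [[373.21802241 170.98554111]]
```

View pics/s3.png

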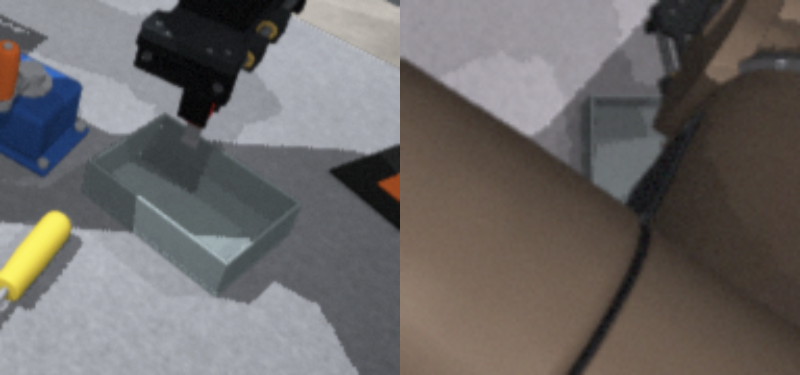

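The blade is held above the tray (tang at (190,135) in the side crop). I'll check the tray centre from its rim corners.

Run:
```python
from h import *
q=read_camera('side');t=read_camera('top')
for u,v in((167,117),(88,165),(297,207),(217,268)): print(atz(q,(320+u*192/400,200+v*.48),40))
for u,v in((547,233),(628,233),(627,296),(547,294)): print(atz(t,(u/1.5625,v/1.5625),40))
```

```text
[ 620.4 -261.7   40. ]
[ 509.7 -259.4   40. ]
[ 614.3 -395.4   40. ]
[ 504.1 -391.8   40. ]
[ 623.4 -253.4   40. ]
[ 623.1 -400.6   40. ]
[ 507.6 -392.8   40. ]
[ 511.7 -249.5   40. ]
```

{"api": "move_arm", "payload": {"commands": [[[-0.1, 0, -0.8], 0, -1], [[0, 0, -0.8], 0, -1], [[0, 0, -0.5], 0, -1], [[0, 0, 0], 0, -1], [[0, 0, 0], 0, -1], [[0, 0, 0], 0, -0.3], [[0, 0, 0], 0, -0.2], [[0, 0, 0], 0, -0.1], [[0, 0, 0], 0, -0.1], [[0, 0, 0.7], 0, -0.1], [[0, 0, 0.9], 0, -0.1], [[0, 0, 0.9], 0, 0], [[0, 0, 0.9], 0, 0], [[0, 0, 0.9], 0, 0]]}}

```text
t: 16.42
eef_pos: [563.0, -311.7, 366.1]
tcp_rot: [3.141, 0.0, 1.768]
ft_force: [-0.9, 0.3, 0.7]
opening: 0.498
grip_force: 0.0
```

Run:
```python
from h import *
s=env.state(); print(s['t'],s['eef_pos'],s['tcp_rot'][2],s['opening'])
q=read_camera('side')
cv2.imwrite('pics/s4.png',cv2.resize(q['image'][120:376,172:512,::-1],(796,600)))
```

```text
16.4167 [ 563.04895766 -311.66328514  366.08512849] 1.7675931797420472 0.49778240845521815
```

View pics/s4.png

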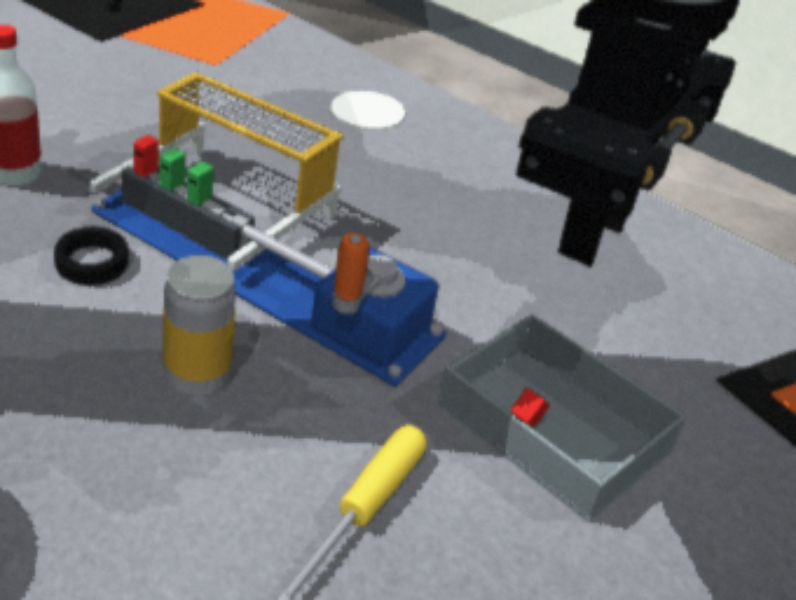

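The first blade lies in the tray at (530,407). The second red one is still in its clip at (145,155), so I'll fetch it.

{"api": "move_arm", "payload": {"commands": [[[-0.195, 0.925, 0], 0, 0], [[-0.195, 0.925, 0], 0, 0], [[-0.195, 0.925, 0], 0, 0], [[-0.195, 0.925, 0], 0, 0], [[-0.195, 0.925, 0], 0, 0], [[-0.195, 0.925, 0], 0, 0], [[-0.195, 0.925, 0], 0, 0], [[-0.195, 0.925, 0], 0, 0], [[-0.195, 0.925, 0], 0, 0], [[-0.195, 0.925, 0], 0, 0], [[-0.195, 0.925, 0], 0, 0], [[-0.195, 0.925, 0], 0, 0], [[-0.195, 0.925, 0], 0, 0], [[-0.195, 0.925, 0], 0, 0], [[-0.195, 0.925, 0], 0, 0], [[0, 0, 0], 0, 0], [[0, 0, 0], 0, 0]]}}

```text
t: 17.88
eef_pos: [475.1, 105.4, 364.6]
tcp_rot: [3.141, 0.0, 1.77]
ft_force: [0.2, -0.4, 0.2]
opening: 0.498
grip_force: 0.0
```

{"api": "move_arm", "payload": {"commands": [[[0, 0, -0.82], 0, 0], [[0, 0, -0.82], 0, 0], [[0, 0, -0.82], 0, 0], [[0, 0, -0.82], 0, 0], [[0, 0, -0.82], 0, 0], [[0, 0, 0], 0, 0], [[0, 0, 0], 0, -1], [[0, 0, 0], 0, -1], [[0, 0, 0], 0, -1], [[0, 0, 0], 0, -1], [[0, 0, 0], 0, -1]]}}

```text
t: 18.8
eef_pos: [475.6, 104.4, 242.4]
tcp_rot: [3.139, 0.0, 1.768]
ft_force: [-0.8, -2.1, 8.0]
opening: 0.231
grip_force: 30.0
```

{"api": "move_arm", "payload": {"commands": [[[0, 0, 0.1], 0, -1], [[0, 0, 0.1], 0, -1], [[0, 0, 0.15], 0, -1], [[0, 0, 0.2], 0, -1], [[0, 0, 0.3], 0, -1], [[0, 0, 0.5], 0, -1], [[0, 0, 0.6], 0, -1], [[0, 0, 0.6], 0, -1], [[0, 0, 0.6], 0, -1], [[0, 0, 0.6], 0, -1], [[0, 0, 0.6], 0, -1], [[0, 0, 0], 0, -1]]}}

```text
t: 19.8
eef_pos: [475.6, 104.6, 375.6]
tcp_rot: [3.136, 0.001, 1.768]
ft_force: [-0.6, -0.2, 0.1]
opening: 0.233
grip_force: 30.0
```

{"api": "move_arm", "payload": {"commands": [[[0.19, -0.94, 0], 0, -1], [[0.19, -0.94, 0], 0, -1], [[0.19, -0.94, 0], 0, -1], [[0.19, -0.94, 0], 0, -1], [[0.19, -0.94, 0], 0, -1], [[0.19, -0.94, 0], 0, -1], [[0.19, -0.94, 0], 0, -1], [[0.19, -0.94, 0], 0, -1], [[0.19, -0.94, 0], 0, -1], [[0.19, -0.94, 0], 0, -1], [[0.19, -0.94, 0], 0, -1], [[0.19, -0.94, 0], 0, -1], [[0.19, -0.94, 0], 0, -1], [[0.19, -0.94, 0], 0, -1], [[0.19, -0.94, 0], 0, -1], [[0.19, -0.94, 0], 0, -1], [[0, 0, 0], 0, -1], [[0, 0, 0], 0, -1]]}}

```text
t: 21.3
eef_pos: [566.4, -347.8, 370.9]
tcp_rot: [-3.141, -0.001, 1.766]
ft_force: [-1.0, 0.4, -0.8]
opening: 0.225
grip_force: 30.0
```

{"api": "move_arm", "payload": {"commands": [[[0, 0, -0.93], 0, -1], [[0, 0, -0.93], 0, -1], [[0, 0, -0.93], 0, -1], [[0, 0, -0.93], 0, -1], [[0, 0, -0.93], 0, -1], [[0, 0, 0], 0, -1], [[0, 0, 0], 0, -1], [[0, 0, 0], 0, -0.3], [[0, 0, 0], 0, -0.2], [[0, 0, 0], 0, -0.1], [[0, 0, 0], 0, -0.1], [[0, 0, 0.7], 0, -0.1], [[0, 0, 0.9], 0, -0.1], [[0, 0, 0.9], 0, 0], [[0, 0, 0.9], 0, 0], [[0, 0, 0.9], 0, 0], [[0, 0, 0.9], 0, 0], [[0, 0, 0], 0, 0], [[0, 0, 0], 0, 0]]}}

```text
t: 22.88
eef_pos: [566.5, -346.6, 390.3]
tcp_rot: [3.139, 0.003, 1.768]
ft_force: [-0.1, -0.3, 0.4]
opening: 0.502
grip_force: 0.0
```

Run:
```python
from h import *
s=env.state(); print(s['t'],s['eef_pos'],s['opening'])
q=read_camera('side')
cv2.imwrite('pics/s5.png',cv2.resize(q['image'][120:376,172:512,::-1],(796,600)))
```

```text
22.8833 [ 566.49825381 -346.56535903  390.31440063] 0.5020452663794052
```

View pics/s5.png

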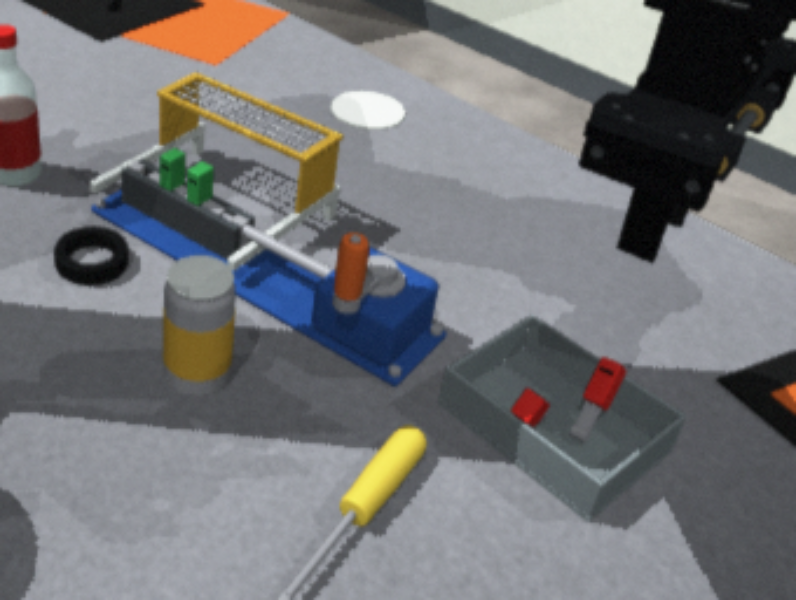

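The second blade leans on the back wall, with its head at (605,383). I'll work out from the numbers how far it stands up.

Run:
```python
from h import *
from scipy.optimize import least_squares
q=read_camera('side'); k=256/600; f=lambda u,v:np.array([172+u*340/796,120+v*k])
low=f(579,436); head_under=f(591,404); top=f(612,366)
b=atz(q,low,10); print('low end',b)
# unknown: base x,y at z 9, azimuth, elevation
def R(s):
    d=np.array([np.cos(s[3])*np.cos(s[2]),np.cos(s[3])*np.sin(s[2]),np.sin(s[3])]); B=np.array([s[0],s[1],9])
    return np.concatenate([proj(q,B)[0]-low,proj(q,B+27*d)[0]-head_under,proj(q,B+62*d)[0]-top])
for e0 in(.2,1.):
  s=least_squares(R,[b[0],b[1],0,e0]); B=np.array([s.x[0],s.x[1],9]);d=np.array([np.cos(s.x[3])*np.cos(s.x[2]),np.cos(s.x[3])*np.sin(s.x[2]),np.sin(s.x[3])])
  print(s.x,s.cost,'head under',B+26*d,'top',B+62*d)
w=read_camera('wrist')
for p,n in((q,'side'),(w,'wrist')):
  for r in cut_out('worn_a',p)[:3]:
    yx=np.argwhere(r['region']); print(n,r['confidence'],r['at'],len(yx),yx.min(0),yx.max(0),atz(p,r['at'],30))
im=w['image'].astype(int); m=(im[...,0]>120)&(im[...,1]<60)&(im[...,2]<60); n,l,stt,c=cv2.connectedComponentsWithStats(m.astype(np.uint8)); print(stt[1:],c[1:].round())
```

```text
low end [ 568.9 -347.9   10. ]
[ 5.69678391e+02 -3.46780643e+02  2.58652688e-01  6.07619872e-01] 0.4713698586108594 head under [ 590.31455711 -341.32073806   23.84378927] top [ 618.88771056 -333.76087027   44.39672826]
[ 5.69962403e+02 -3.46680322e+02  1.51796750e-01  1.15521527e+00] 0.5059262731687135 head under [ 580.33846201 -345.09305992   32.7869291 ] top [ 594.7053131  -342.89531228   65.72267708]
side 0.93 [424.6, 284.9] 342 [273 416] [307 437] [ 601.6 -331.5   30. ]
side 0.61 [398.1, 293.0] 137 [287 391] [300 405] [ 544.6 -314.8   30. ]
side 0.26 [211.6, 231.5] 548 [216 195] [241 226] [367.9  29.9  30. ]
wrist 0.65 [229.5, 153.7] 703 [148 210] [166 257] [ 532.4 -317.5   30. ]
wrist 0.61 [281.1, 183.7] 564 [174 252] [190 299] [ 600.7 -341.1   30. ]
[[210 150  35  17 432]
 [266 175  34  17 421]] [[227. 157.]
 [282. 183.]]
```

The blade leans at about 0.6 rad, with its head end about 4 mm above the rim at x≈619. I'll nudge it inward from outside the wall, using closed fingertips held just above the rim.

{"api": "move_arm", "payload": {"commands": [[[0.94, 0.13, 0], 0, -1], [[0.94, 0.13, 0], 0, -1], [[0.94, 0.13, 0], 0, -1], [[0, 0, 0], 0, -1], [[0, 0, -0.95], 0, -1], [[0, 0, -0.95], 0, -1], [[0, 0, -0.95], 0, -1], [[0, 0, -0.95], 0, -1], [[0, 0, -0.95], 0, -1], [[0, 0, -0.42], 0, -1], [[0, 0, 0], 0, -1], [[0, 0, 0], 0, -1]]}}

```text
t: 24.13
eef_pos: [651.4, -335.2, 233.1]
tcp_rot: [-3.141, -0.001, 1.768]
ft_force: [-0.3, -0.7, 0.6]
opening: 0.006
grip_force: 0.0
```

{"api": "move_arm", "payload": {"commands": [[[-0.2, 0, 0], 0, -1], [[-0.2, 0, 0], 0, -1], [[-0.2, 0, 0], 0, -1], [[-0.2, 0, 0], 0, -1], [[-0.2, 0, 0], 0, -1], [[-0.2, 0, 0], 0, -1], [[-0.2, 0, 0], 0, -1], [[0, 0, 0], 0, -1], [[0, 0, 0], 0, -1]]}}

```text
t: 24.88
eef_pos: [609.1, -335.2, 233.3]
tcp_rot: [3.141, 0.0, 1.767]
ft_force: [-0.1, -0.5, -0.3]
opening: 0.006
grip_force: 0.0
```

{"api": "move_arm", "payload": {"commands": [[[0, 0, 0.7], 0, -1], [[0, 0, 0.9], 0, -1], [[0, 0, 0.9], 0, 0], [[0, 0, 0.9], 0, 0], [[0, 0, 0.9], 0, 0], [[0, 0, 0.9], 0, 0], [[0, 0, 0], 0, 0], [[0, 0, 0], 0, 0]]}}

```text
t: 25.55
eef_pos: [609.5, -334.9, 390.7]
tcp_rot: [3.139, 0.002, 1.768]
ft_force: [0.9, 0.6, -0.2]
opening: 0.367
grip_force: 0.0
```

Run:
```python
from h import *
s=env.state(); print(s['t'],s['eef_pos'],s['opening'])
q=read_camera('side'); w=read_camera('wrist')
for p,n in((q,'side'),(w,'wrist')):
  im=p['image'].astype(int); m=(im[...,0]>90)&(im[...,1]<60)&(im[...,2]<60); k,l,a,c=cv2.connectedComponentsWithStats(m.astype(np.uint8))
  for i in range(1,k):
    if a[i][4]>40: print(n,a[i],c[i].round(),atz(p,c[i],20))
print(proj(q,[(620,-261,40),(614,-395,40),(614,-340,40),(504,-391,40)]).round())
```

```text
25.55 [ 609.45329574 -334.91027828  390.72636025] 0.36728635401152077
side [168 132  11   9  84] [173. 136.] [535.9 521.5  20. ]
side [165 170   8  22  91] [168. 180.] [398.8 289.7  20. ]
side [315 222  14  26 183] [321. 237.] [ 554.8 -111.4   20. ]
side [419 283  15  22 163] [426. 292.] [ 598.6 -339.    20. ]
side [391 286  16  15 154] [398. 293.] [ 553.7 -310.6   20. ]
wrist [136   0  19   5  67] [145.   2.] [ 457. -164.   20.]
wrist [172 149  35  20 548] [189. 158.] [ 526.8 -323.    20. ]
wrist [229 172  28  16 388] [242. 180.] [ 596.4 -336.2   20. ]
[[400. 256.]
 [462. 299.]
 [434. 281.]
 [424. 328.]]
```

Blade 2 now sits below the rim: both views put its head at about (597,-338,19). Blade 1 triangulates to z≈44 on the front wall, so it leans the same way. I'll nudge it from the other side.

{"api": "move_arm", "payload": {"commands": [[[-0.95, 0.11, 0], 0, -1], [[-0.95, 0.11, 0], 0, -1], [[-0.95, 0.11, 0], 0, -1], [[-0.95, 0.11, 0], 0, -1], [[-0.95, 0.11, 0], 0, -1], [[0, 0, 0], 0, -1], [[0, 0, -0.95], 0, -1], [[0, 0, -0.95], 0, -1], [[0, 0, -0.95], 0, -1], [[0, 0, -0.95], 0, -1], [[0, 0, -0.95], 0, -1], [[0, 0, -0.46], 0, -1], [[0, 0, 0], 0, -1], [[0, 0, 0], 0, -1]]}}

```text
t: 26.82
eef_pos: [467.0, -318.5, 231.8]
tcp_rot: [-3.14, -0.002, 1.768]
ft_force: [0.3, -0.4, 0.6]
opening: 0.005
grip_force: 0.0
```

{"api": "move_arm", "payload": {"commands": [[[0.2, 0, 0], 0, -1], [[0.2, 0, 0], 0, -1], [[0.2, 0, 0], 0, -1], [[0.2, 0, 0], 0, -1], [[0.2, 0, 0], 0, -1], [[0.2, 0, 0], 0, -1], [[0.2, 0, 0], 0, -1], [[0.2, 0, 0], 0, -1], [[0, 0, 0], 0, -1], [[0, 0, 0], 0, -1]]}}

```text
t: 27.65
eef_pos: [515.0, -318.4, 232.7]
tcp_rot: [-3.142, -0.0, 1.768]
ft_force: [0.4, -0.6, -1.1]
opening: -0.001
grip_force: 0.0
```

{"api": "move_arm", "payload": {"commands": [[[0, 0, 0.7], 0, -1], [[0, 0, 0.9], 0, -1], [[0, 0, 0.9], 0, 0], [[0, 0, 0.9], 0, 0], [[0, 0, 0.9], 0, 0], [[0, 0, 0.9], 0, 0], [[0.9, 0, 0], 0, 0], [[0.9, 0, 0], 0, 0], [[0, 0, 0], 0, 0], [[0, 0, 0], 0, 0]]}}

```text
t: 28.48
eef_pos: [569.2, -318.3, 388.3]
tcp_rot: [-3.141, -0.0, 1.768]
ft_force: [-0.6, -0.1, -0.4]
opening: 0.48
grip_force: 0.0
```

```bash
cat > chk.py <<'E'
from h import *
s=env.state(); print(s['t'],s['eef_pos'],s['opening'])
q=read_camera('side'); w=read_camera('wrist')
L={}
for p,n in((q,'side'),(w,'wrist')):
  im=p['image'].astype(int); m=(im[...,0]>90)&(im[...,1]<60)&(im[...,2]<60); k,l,a,c=cv2.connectedComponentsWithStats(m.astype(np.uint8))
  for i in range(1,k):
    P=atz(p,c[i],20)
    if a[i][4]>40 and 490<P[0]<640 and -410<P[1]<-240: print(n,a[i],P); L.setdefault(n,[]).append(ray(p,c[i]))
for o,d in L['side']:
  for o2,d2 in L['wrist']:
    t=np.linalg.lstsq(np.c_[d,-d2],o2-o,rcond=None)[0]; A=o+t[0]*d;B=o2+t[1]*d2; g=np.linalg.norm(A-B)
    if g<25: print('tri',((A+B)/2).round(),round(g,1))
for n in('good_a','glue_can','screwdriver','tape','bottle','guard'): print(n,[(np.round(r['at']),round(r['confidence'],2)) for r in search_frame(n,q)[:2]])
E
python3 chk.py
```

```text
28.4833 [ 569.17044019 -318.29958948  388.32168599] 0.47954008076472904
side [419 283  14  21 152] [ 599.2 -338.2   20. ]
side [399 297  14  13  92] [ 545.8 -333.6   20. ]
wrist [210 174  30  22 512] [ 534.5 -329.7   20. ]
wrist [258 190  29  17 410] [ 596.7 -335.3   20. ]
tri [ 598. -337.   20.] 3.7
tri [ 537. -332.   26.] 9.2
good_a [(array([257., 199.]), 0.66), (array([244., 195.]), 0.48)]
glue_can [(array([254., 255.]), 0.89)]
screwdriver [(array([332., 328.]), 0.69), (array([257., 198.]), 0.28)]
tape [(array([214., 231.]), 0.55)]
bottle [(array([175., 168.]), 0.78), (array([322., 237.]), 0.39)]
guard [(array([280., 170.]), 0.97)]
```

Both heads are now low inside the tray, at (598,-337,20) and (537,-332,26), and the bystanders haven't moved. I'm handing in.

```bash
python3 -c "
from h import *
print(env.job_done())"
```

```text
the job is handed in; nothing more can be done
None
```

The job is handed in (no verdict was returned): the guard is fully open, both red blades lie in the scrap tray, the green blades are still clipped, and the bystanders look unmoved in the last side-camera check, at about 28.5 s of the 67 s.

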